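# Set both mono amplifiers to balanced input

## Robot

A 7-joint arm with a two-finger parallel gripper is mounted at the origin on the work surface. World frame = base frame: x ahead of the robot, y to its left, z up, the work surface at z = 0. Lengths are in m, angles in rad, forces in N, time in s.
With the tool pointing down it reaches from about 0.4 to 0.875 m from the base axis. Payload 19.3 kg.
Tool frame: the origin (TCP) lies on the centre line of the jaws, within the pads' length; the fingertips stand 11 mm ahead of it and the grasp point (between the pads) lies 8 mm behind it; y points along the fingers, x is the direction in which the jaws open and shut, and the axes are right-handed (so a half turn about y gives the same grasp; the last joint's range is limited). The gripper opens to 85 mm and grips with 20 to 120 N. Pads are 22 mm wide; open, the fingers measure 114 mm over their backs; the gripper's body (76 mm by 85 mm) begins 54 mm behind the grasp point. The pads swing forward as they close: fully open they stand 13 mm farther back than shut.
Start: joints at [-1.308, 0.521, -0.036, 1.599, 0.021, 1.021, -0.113], TCP at [0.204, 0.591, 0.242] pointing down, gripper open.
Joint ranges: [-2.91, 2.91], [-0.3, 2.13], [-1.5, 1.42], [0.17, 2.43], [-1.26, 4.41], [0.16, 1.93], [-2.52, 2.52]. Speed limits (rad/s): [1.89, 1.89, 2.39, 2.39, 3.01, 3.01, 3.01].

## Interface

Orientations are given as [roll, pitch, yaw] about the fixed x, y, z axes, in that order (R = Rz(yaw) Ry(pitch) Rx(roll)).
In Python, from workcell import monitor, cams, bot gives the robot as it stands.
- The arm moves only by the tool send_rows, never from a script. Its argument "series" is text: rows parted by semicolons, each of 7 numbers parted by spaces: the turn, a rotation vector about the tool's x, y, z in rad, then the shift along the tool's x, y, z in mm, then the opening, from 0 (shut) to 1 (fully open). In form: ax ay az tx ty tz claw; .... A call has 1 to 20 rows; each row is the pose to reach, as a shift and turn from the pose commanded when the call began, along the tool's axes at that moment; what a row does not reach only later rows make up. A row lasts 1/12 s, in which the tool goes at most 41.7 mm and 7.16 degrees, less where a joint would pass 70% of its speed; a pose out of reach is approached as far as the arm can. A call with a gripper value outside its range is refused whole. The fingers move at their own pace and stop on an object; "force" is the grip in N (left out, the last holds). Time passes only in rows, so rows that repeat a pose let the fingers close. It gives the time, the measured TCP pose, the force and the opening at its end, in the units of the state.
- monitor.observe(): the state, without advancing time (a new reading comes with each control period).
- cams.grab_frame(name): name is "scene" or "top"; returns the picture (384x512x3 uint8, red, green, blue); there is no depth.
- cams.get_calibration(name): a dict with "mtx" (3x3 intrinsics, pixels), "origin" and "attitude" of the camera in the world. Camera axes: x right, y down, z forward; pixel columns grow to the right and rows downward; lengths in m; the calibration is good to about 2 mm. A picture is of the moment at which its call begins. get_calibration takes no time and is no camera call.
- bot.job_done(): hands the job in, once; it reports no verdict.
The state is a dict: "clock": time; "qpos": joint angles; "qd": joint speeds; "joint_efforts": joint torques, N m; "position": TCP position; "tool_rot": TCP orientation; "force": force on the tool from outside, world axes, zero at the start; "moment": the same for the moment, N m; "grip_width": finger opening in m.
Only numpy, scipy, OpenCV 4.12 (cv2) and the standard library are available. Lean on these libraries where they do the work, as an engineer would, in place of code of your own. Each camera call takes 0.05 s, during which the arm holds its last target.

## Task

Both mono amplifiers are about to be wired with balanced leads, which needs their input toggle down: on the back panel of each one, push the input toggle (the one beside the pair of loudspeaker terminals) down with a fingertip until it snaps over. Leave the other toggle, beside the mains inlet, up. Pick nothing up, and leave the amplifiers and the things around them standing where they are.

Things in the scene. Friction and masses are not known exactly. Their poses are not given: they have to be found in the camera images.
- amp_a: mono power amplifier A, one of two twins: metal case, wooden cheeks, 218 deep (x) x 240 wide (y) x 82 high, 4.5 kg, loose on the glass. Origin: centre of its underside; +x points out of the back panel, which is 105 mm from the origin and carries, in order along y: mains inlet (-76 mm), ground toggle (-36), input sockets (0, 9 mm proud), input toggle (+36), loudspeaker terminals (+83, 24 mm proud)
- input_a (a joint): angle of the input toggle of amplifier A (beside the loudspeaker terminals), a black bat-handle switch: 0 = fully up (17 degrees above level), 0.3 = level centre, 0.6 = fully down. Only 0 and 0.6 are stable: a spring drives the bat from the centre to either end; pushing it over takes about 6 N at its tip. It starts up.
- input_a_tip (a point): the free end of that input toggle's bat, which is 6 mm thick there, tapers to 4 mm, and is 25.5 mm long from its pivot; it moves with the bat, about 15 mm from up to down
- input_a_pivot (a point): the pivot of that input toggle, 6.5 mm out from the back panel inside its 9 mm long, 12 mm thick bushing, 50 mm above the table; the hinge runs along the amplifier's y
- ground_a (a joint): angle of the ground toggle of amplifier A (beside the mains inlet), a black bat-handle switch: 0 = fully up (17 degrees above level), 0.3 = level centre, 0.6 = fully down. Only 0 and 0.6 are stable: a spring drives the bat from the centre to either end; pushing it over takes about 6 N at its tip. It starts up and is to stay up.
- ground_a_tip (a point): the free end of that ground toggle's bat, which is 6 mm thick there, tapers to 4 mm, and is 25.5 mm long from its pivot; it moves with the bat, about 15 mm from up to down
- ground_a_pivot (a point): the pivot of that ground toggle, 6.5 mm out from the back panel inside its 9 mm long, 12 mm thick bushing, 50 mm above the table; the hinge runs along the amplifier's y
- amp_b: mono power amplifier B, one of two twins: metal case, wooden cheeks, 218 deep (x) x 240 wide (y) x 82 high, 4.5 kg, loose on the glass. Origin: centre of its underside; +x points out of the back panel, which is 105 mm from the origin and carries, in order along y: mains inlet (-76 mm), ground toggle (-36), input sockets (0, 9 mm proud), input toggle (+36), loudspeaker terminals (+83, 24 mm proud)
- input_b (a joint): angle of the input toggle of amplifier B (beside the loudspeaker terminals), a black bat-handle switch: 0 = fully up (17 degrees above level), 0.3 = level centre, 0.6 = fully down. Only 0 and 0.6 are stable: a spring drives the bat from the centre to either end; pushing it over takes about 6 N at its tip. It starts up.
- input_b_tip (a point): the free end of that input toggle's bat, which is 6 mm thick there, tapers to 4 mm, and is 25.5 mm long from its pivot; it moves with the bat, about 15 mm from up to down
- input_b_pivot (a point): the pivot of that input toggle, 6.5 mm out from the back panel inside its 9 mm long, 12 mm thick bushing, 50 mm above the table; the hinge runs along the amplifier's y
- ground_b (a joint): angle of the ground toggle of amplifier B (beside the mains inlet), a black bat-handle switch: 0 = fully up (17 degrees above level), 0.3 = level centre, 0.6 = fully down. Only 0 and 0.6 are stable: a spring drives the bat from the centre to either end; pushing it over takes about 6 N at its tip. It starts up and is to stay up.
- ground_b_tip (a point): the free end of that ground toggle's bat, which is 6 mm thick there, tapers to 4 mm, and is 25.5 mm long from its pivot; it moves with the bat, about 15 mm from up to down
- ground_b_pivot (a point): the pivot of that ground toggle, 6.5 mm out from the back panel inside its 9 mm long, 12 mm thick bushing, 50 mm above the table; the hinge runs along the amplifier's y
- remote: bystander: metal remote control lying on the table behind the amplifiers, 150 x 44 x 16 mm; origin at the centre of its underside, length along its x
- screwdriver: bystander: screwdriver lying on the table behind the amplifiers, 180 mm long along its x
- tin: bystander: round metal tin of spare fuses, 56 mm across, 21 mm high, standing on the lid of amplifier A near its front; origin at the centre of its underside
- mug: bystander: white mug, 80 mm across, 92 mm high, on the table to the robot's left; origin at the centre of its underside

How it is judged:
By the outcome, as a careful person would: the job done as asked, in the order asked, and still so for the second after the job is handed in, with the robot touching nothing.
It also fails if it takes over 37 s, if anything falls off the work surface, if the arm or the gripper's body presses on something with over 40 N, if the wrist force passes 120 N, or if a joint passes its speed limit or range.

## Working session

There is one attempt and no reset: what is moved stays moved. The work goes in short steps, Python scripts to look and compute and a tool call to move; the robot and the scene stay as the last step left them, time stands still between calls to the robot, and variables do not carry over. Pictures are saved under pics/ and viewed, and the job is handed in when it is done.

Besides the shell and the picture viewer there is one more tool, called after "Emit:" as name(argument=value, ...), one argument or row to a line, values as JSON. send_rows: Moves the arm, as the interface text tells. Its arguments: {"type":"object","properties":{"series":{"type":"string"},"force":{"type":"number"}},"required":["series"]}

```bash
ls; mkdir -p pics
python3 - <<'E'
from workcell import monitor,cams,bot
import cv2
s=monitor.observe()
for k,v in s.items(): print(k,v)
for n in("scene","top"):
    c=cams.get_calibration(n); print(n,c)
    cv2.imwrite(f"pics/{n}0.png",cams.grab_frame(n)[:,:,::-1])
E
```

```text
pics
clock 0.0
qpos [-1.3082293   0.5220341  -0.03633889  1.60000563  0.02123491  1.02107478
 -0.11282512]
qd [-0.00105246 -0.00034058 -0.00085075  0.00045153  0.00106496 -0.00103033
 -0.0005401 ]
joint_efforts [-1.38459840e-03 -9.27094960e+01  1.97966695e+00 -3.69939744e+01
  1.79484993e-02  7.96260720e-03  4.30031434e-06]
position [0.20409392 0.59039908 0.24171393]
tool_rot [-1.57090053e+00  1.13108054e-03  1.23802231e+00]
force [ 0.47618129 -0.10987375 -0.54905804]
moment [ 0.02165256  0.02421582 -0.05974626]
grip_width 0.08562541783232913
scene {'mtx': array([[459.44674771,   0.        , 244.23056524],
       [  0.        , 459.44674771, 193.47275194],
       [  0.        ,   0.        ,   1.        ]]), 'origin': array([ 1.42955618, -0.22501767,  1.1371451 ]), 'attitude': array([-2.42280082e+00, -2.35704948e-03,  1.20320117e+00])}
top {'mtx': array([[414.553542  ,   0.        , 253.27269821],
       [  0.        , 414.553542  , 193.0123405 ],
       [  0.        ,   0.        ,   1.        ]]), 'origin': array([0.40535163, 0.0804975 , 1.13264679]), 'attitude': array([-2.99825265, -0.01109747, -1.55926104])}
```

View pics/scene0.png

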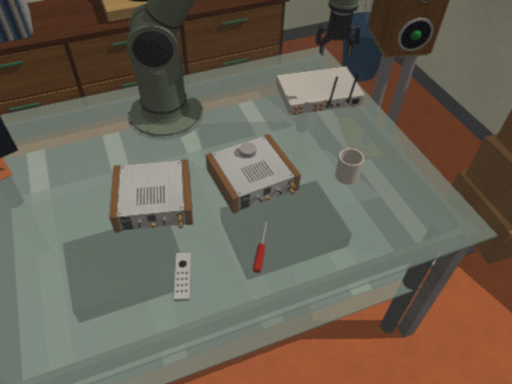

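View pics/top0.png

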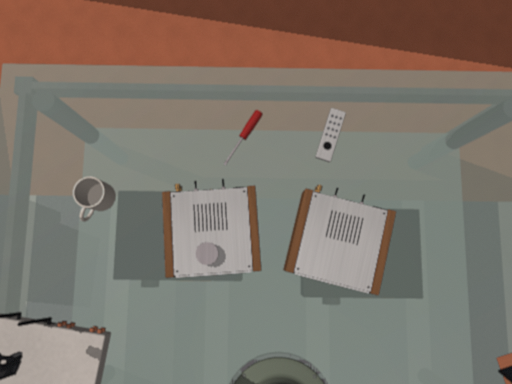

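Run:
```python
import cv2,numpy as np
t=cv2.imread("pics/top0.png"); s=cv2.imread("pics/scene0.png")
a=cv2.resize(t[170:300,150:280],(520,520),interpolation=cv2.INTER_CUBIC)
cv2.imwrite("pics/ta.png",a)
cv2.imwrite("pics/tb.png",cv2.resize(t[170:300,280:410],(520,520),interpolation=cv2.INTER_CUBIC))
cv2.imwrite("pics/s1.png",cv2.resize(s[125:240,100:310],(798,437),interpolation=cv2.INTER_CUBIC))
```

```text
(no output)
```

View pics/ta.png

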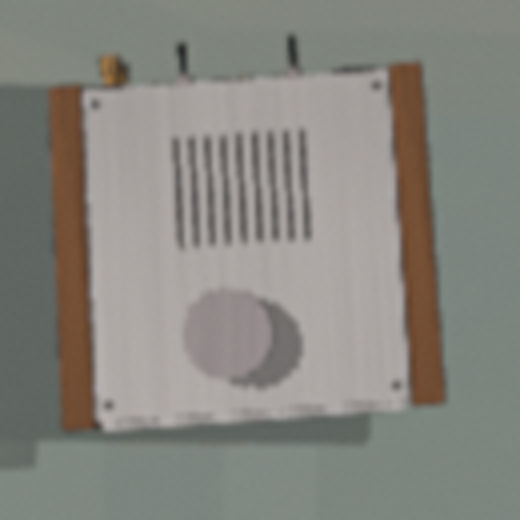

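View pics/tb.png

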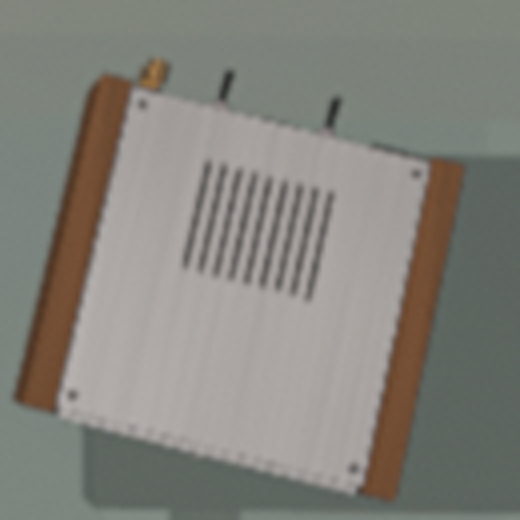

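View pics/s1.png

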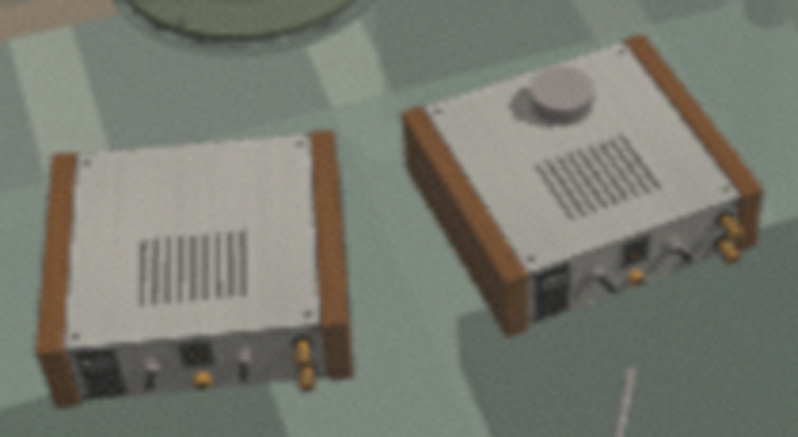

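```bash
cat > h.py <<'E'
import numpy as np,cv2
from scipy.spatial.transform import Rotation as Rn
from workcell import monitor,cams,bot
C={n:cams.get_calibration(n) for n in("scene","top")}
def ray(n,u,v):
    c=C[n];d=np.linalg.solve(c["mtx"],[u,v,1.]);R=Rn.from_euler("xyz",c["attitude"]).as_matrix()
    return np.array(c["origin"]),R@d/np.linalg.norm(d)
def plane(n,uv,z):
    o,d=ray(n,*uv);return o+d*(z-o[2])/d[2]
def tri(p,q):
    o1,d1=ray("top",*p);o2,d2=ray("scene",*q)
    s=np.linalg.lstsq(np.c_[d1,-d2],o2-o1,rcond=None)[0]
    a=o1+d1*s[0];b=o2+d2*s[1];return (a+b)/2,np.linalg.norm(a-b)
def proj(n,P):
    c=C[n];R=Rn.from_euler("xyz",c["attitude"]).as_matrix();x=c["mtx"]@(R.T@(np.asarray(P)-c["origin"]));return x[:2]/x[2]
E
python3 - <<'E'
from h import *
g={n:cv2.cvtColor(cv2.imread(f"pics/{n}0.png"),cv2.COLOR_BGR2GRAY).astype(float) for n in("top","scene")}
def ref(n,u,v,r=2):
    iu,iv=int(round(u)),int(round(v));w=g[n][iv-r:iv+r+1,iu-r:iu+r+1];w=np.clip(np.median(w)-5-w,0,None)
    if w.sum()<5:return np.array([u,v])
    yy,xx=np.mgrid[iv-r:iv+r+1,iu-r:iu+r+1];return np.array([(w*xx).sum(),(w*yy).sum()])/w.sum()
T={'A':[(96,104),(376,86),(108,405),(396,385)],'B':[(142,104),(416,174),(72,395),(353,468)]}
S={'A':[(727,188),(530,258),(621,50),(436,110)],'B':[(308,314),(75,337),(299,143),(86,162)]}
tips={'A':[(182,45),(292,38)],'B':[(229,72),(335,98)]}
bases={'A':[(184,76),(295,70)],'B':[(223,100),(330,128)]}
for k,ox in(('A',150),('B',280)):
    P=[]
    f=lambda c:((c[0]+.5)/4-.5+ox,(c[1]+.5)/4-.5+170)
    for t,s in zip(T[k],S[k]):
        t0=f(t);s0=((s[0]+.5)/3.8-.5+100,(s[1]+.5)/3.8-.5+125)
        tt,ss=ref("top",*t0),ref("scene",*s0)
        p,e=tri(tt,ss);P.append(p);print(k,np.round(tt-t0,1),np.round(ss-s0,1),p.round(4),round(e,4), plane("top",tt,.082).round(4),plane("scene",ss,.082).round(4))
    P=np.array(P);ax=(P[0]+P[1]-P[2]-P[3])[:2];ay=(P[0]+P[2]-P[1]-P[3])[:2]
    print('yaw',np.arctan2(ax[1],ax[0]),np.arctan2(-ay[0],ay[1]),'len',np.linalg.norm(ax)/2,np.linalg.norm(ay)/2,'c',P.mean(0))
    for nm,t,b in zip(('inp','gnd'),tips[k],bases[k]):
        print(nm,'tip',plane("top",f(t),.0575).round(4),'base',plane("top",f(b),.053).round(4))
E
```

```text
A [-0.2  0. ] [ 1.7 -1.4] [0.5478 0.2767 0.0895] 0.0075 [0.5476 0.2744 0.082 ] [0.5419 0.2842 0.082 ]
A [ 0.1 -0.2] [-1.   1.3] [0.5621 0.0934 0.0797] 0.0036 [0.5623 0.0951 0.082 ] [0.5636 0.091  0.082 ]
A [ 0.1 -0. ] [ 1.2 -1.2] [0.36   0.2598 0.0901] 0.0049 [0.3589 0.2588 0.082 ] [0.352  0.2661 0.082 ]
A [ 0.1 -0. ] [-1.8  1.5] [0.3722 0.0764 0.0783] 0.0068 [0.3732 0.0797 0.082 ] [0.3749 0.0721 0.082 ]
yaw 0.08951759208985678 0.07224822861834779 len 0.18963905374988305 0.18382672922153678 c [0.46051824 0.17660524 0.08440325]
inp tip [0.5909 0.2235 0.0575] base [0.571  0.2221 0.053 ]
gnd tip [0.5965 0.1514 0.0575] base [0.576  0.1493 0.053 ]
B [0.1 0. ] [0.6 0.3] [ 0.5529 -0.0868  0.0814] 0.003 [ 0.5524 -0.0881  0.082 ] [ 0.5539 -0.0854  0.082 ]
B [0.2 0. ] [-1.6 -0.5] [ 0.5091 -0.2638  0.0842] 0.0029 [ 0.5096 -0.2631  0.082 ] [ 0.5064 -0.2652  0.082 ]
B [ 0.1 -0.1] [ 0.4 -1.2] [ 0.369  -0.0412  0.0888] 0.0012 [ 0.3686 -0.0425  0.082 ] [ 0.3623 -0.0394  0.082 ]
B [0.1 0.1] [-1.9 -0.3] [ 0.3249 -0.2194  0.0839] 0.0049 [ 0.3255 -0.2175  0.082 ] [ 0.3215 -0.2217  0.082 ]
yaw -0.23975498563559766 -0.2424903631544126 len 0.18946249870098056 0.18300758876895745 c [ 0.43895486 -0.15279942  0.0845917 ]
inp tip [ 0.5779 -0.1495  0.0575] base [ 0.5599 -0.1461  0.053 ]
gnd tip [ 0.5615 -0.2189  0.0575] base [ 0.5422 -0.2164  0.053 ]
```

Run:
```python
import cv2,numpy as np
s=cv2.imread("pics/scene0.png")
a=cv2.resize(s[205:235,115:195],(800,300),interpolation=cv2.INTER_CUBIC)
b=cv2.resize(s[175:215,230:310],(800,400)[:2] if 0 else (600,300),interpolation=cv2.INTER_CUBIC)
b=cv2.copyMakeBorder(b,0,0,0,200,cv2.BORDER_CONSTANT)
cv2.imwrite("pics/s2.png",np.vstack([a,b]))
```

```text
(no output)
```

View pics/s2.png

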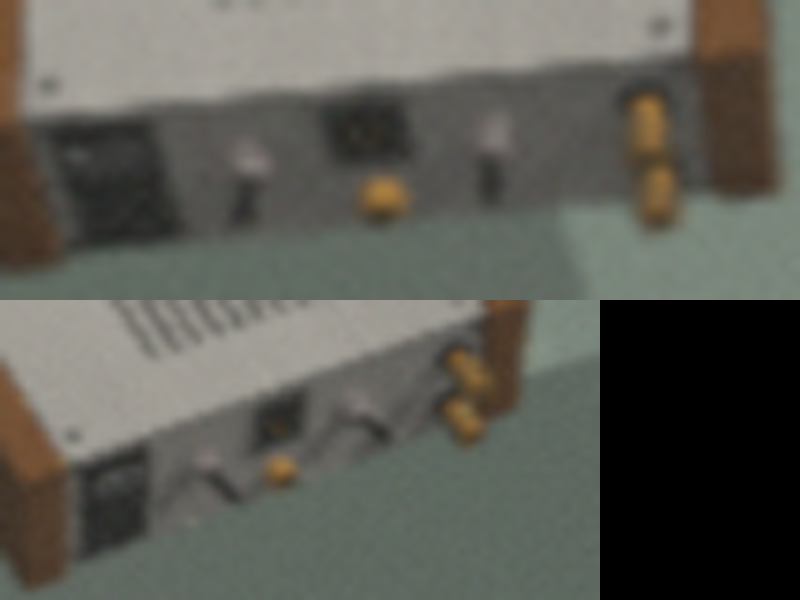

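Run:
```python
from h import *
T={'A':[(96,104),(376,86),(108,405),(396,385)],'B':[(142,104),(416,174),(72,395),(353,468)]}
S={'A':[(727,188),(530,258),(621,50),(436,110)],'B':[(308,314),(75,337),(299,143),(86,162)]}
for k,ox in(('A',150),('B',280)):
    P=[]
    f=lambda c:np.array(((c[0]+.5)/4-.5+ox,(c[1]+.5)/4-.5+170))
    for t,s in zip(T[k],S[k]):
        t0=f(t)+.1;s0=((s[0]+.5)/3.8-.5+100,(s[1]+.5)/3.8-.5+125)
        p,e=tri(t0,s0);P.append(p);print(k,p.round(4),round(e,4), plane("top",t0,.082).round(4),plane("scene",s0,.082).round(4))
    P=np.array(P);ax=(P[0]+P[1]-P[2]-P[3])[:2];ay=(P[0]+P[2]-P[1]-P[3])[:2]
    yaw=(np.arctan2(ax[1],ax[0])+np.arctan2(-ay[0],ay[1]))/2;c=P.mean(0)
    print('yaw',np.arctan2(ax[1],ax[0]),np.arctan2(-ay[0],ay[1]),'c',c)
    R=Rn.from_euler('z',yaw).as_matrix();c[2]=0
    for nm,y in(('inp',.036),('gnd',-.036)):
        tip=c+R@[.105+.0065+.0244,y,.0575];piv=c+R@[.1115,y,.05]
        print(nm,'tip',tip.round(4),'piv',piv.round(4),'px top',proj("top",tip),proj("top",piv),'scene',proj("scene",tip),proj("scene",piv))
```

```text
A [0.5475 0.2743 0.0843] 0.0024 [0.5475 0.2736 0.082 ] [0.5458 0.2767 0.082 ]
A [0.5612 0.0952 0.0838] 0.0002 [0.5614 0.0951 0.082 ] [0.5598 0.0958 0.082 ]
A [0.3588 0.2585 0.0846] 0.0003 [0.3586 0.2588 0.082 ] [0.3562 0.2599 0.082 ]
A [0.3729 0.0795 0.0844] 0.0007 [0.3729 0.0798 0.082 ] [0.3704 0.0799 0.082 ]
yaw 0.08336878372707437 0.07733009407978411 c [0.46010302 0.17688007 0.08425966]
inp tip [0.5927 0.2237 0.0575] piv [0.5684 0.2217 0.05  ] px top [195.08436807 180.19970485] [195.89977049 189.78729531] scene [281.23093097 194.10926928] [277.37242471 190.42384883]
gnd tip [0.5985 0.1519 0.0575] piv [0.5741 0.1499 0.05  ] px top [222.45609634 178.39867777] [223.1712985  187.97968759] scene [260.66332808 201.71955561] [257.03787885 197.87420354]
B [ 0.5523 -0.0876  0.0824] 0.0013 [ 0.5522 -0.0883  0.082 ] [ 0.5523 -0.0869  0.082 ]
B [ 0.5096 -0.2621  0.0819] 0.0016 [ 0.5094 -0.2629  0.082 ] [ 0.5101 -0.2614  0.082 ]
B [ 0.3682 -0.0425  0.0831] 0.0001 [ 0.3681 -0.0427  0.082 ] [ 0.367  -0.0422  0.082 ]
B [ 0.3256 -0.2167  0.083 ] 0.0009 [ 0.3254 -0.2174  0.082 ] [ 0.3247 -0.2163  0.082 ]
yaw -0.24104397111974737 -0.2398753706611567 c [ 0.43891738 -0.15221698  0.08261108]
inp tip [ 0.5795 -0.1496  0.0575] piv [ 0.5558 -0.1438  0.05  ] px top [336.92162228 187.0237659 ] [334.28312146 196.30085057] scene [163.48171361 225.11396831] [163.70932456 220.17558896]
gnd tip [ 0.5623 -0.2195  0.0575] piv [ 0.5386 -0.2137  0.05  ] px top [363.59367332 193.81793574] [360.85372543 203.08554698] scene [138.73870803 227.56530244] [139.35765547 222.56609234]
```

```bash
cat >> h.py <<'E'
def cmd(p,yaw,cur=None):
    s=monitor.observe();R=Rn.from_euler("xyz",s["tool_rot"]) if cur is None else Rn.from_euler("xyz",cur[1])
    p0=np.array(s["position"]) if cur is None else np.array(cur[0])
    T=Rn.from_euler("xyz",[-np.pi/2,0,yaw])
    return (R.inv()*T).as_rotvec().round(4),(R.inv().apply(np.array(p)-p0)*1000).round(1)
E
python3 - <<'E'
from h import *
s=monitor.observe();print(s["clock"],s["position"])
print(cmd([.592,.2277,.22],.08+np.pi/2), cmd([.592,.2277,.30],.08+np.pi/2))
E
```

```text
0.1 [0.20410736 0.59044025 0.24179245]
(array([-1.000e-04, -4.128e-01, -1.000e-03]), array([-216.1,   22. , -485.1])) (array([-1.000e-04, -4.128e-01, -1.000e-03]), array([-216.2,  -58. , -485.1]))
```

Emit:
send_rows(
  series="0 0 0 0 -40 0 0; 0 0 0 0 -60 0 0; 0 -0.413 -0.001 -216 -58 -485 0; 0 -0.413 -0.001 -216 -58 -485 0; 0 -0.413 -0.001 -216 -58 -485 0; 0 -0.413 -0.001 -216 -58 -485 0; 0 -0.413 -0.001 -216 -58 -485 0; 0 -0.413 -0.001 -216 -58 -485 0; 0 -0.413 -0.001 -216 -58 -485 0; 0 -0.413 -0.001 -216 -58 -485 0; 0 -0.413 -0.001 -216 -58 -485 0; 0 -0.413 -0.001 -216 -58 -485 0; 0 -0.413 -0.001 -216 -58 -485 0; 0 -0.413 -0.001 -216 -58 -485 0; 0 -0.413 -0.001 -216 22 -485 0; 0 -0.413 -0.001 -216 22 -485 0; 0 -0.413 -0.001 -216 22 -485 0; 0 -0.413 -0.001 -216 22 -485 0; 0 -0.413 -0.001 -216 22 -485 0; 0 -0.413 -0.001 -216 22 -485 0",
)

```text
clock: 1.77
position: [0.5921, 0.2295, 0.2223]
tool_rot: [-1.573, -0.002, 1.652]
force: [0.1, 0.1, 0.2]
grip_width: -0.0001
```

Run:
```python
from h import *
print(cmd([.592,.2277,.10],.08+np.pi/2))
t=cams.grab_frame("top");s=cams.grab_frame("scene")
cv2.imwrite("pics/m1.png",np.hstack([cv2.resize(t[120:300,130:310],(400,400)),cv2.resize(s[60:240,200:380],(400,400))])[:,:,::-1])
```

```text
(array([0.0023, 0.0015, 0.0023]), array([ -2.1, 122.3,   0.5]))
```

View pics/m1.png

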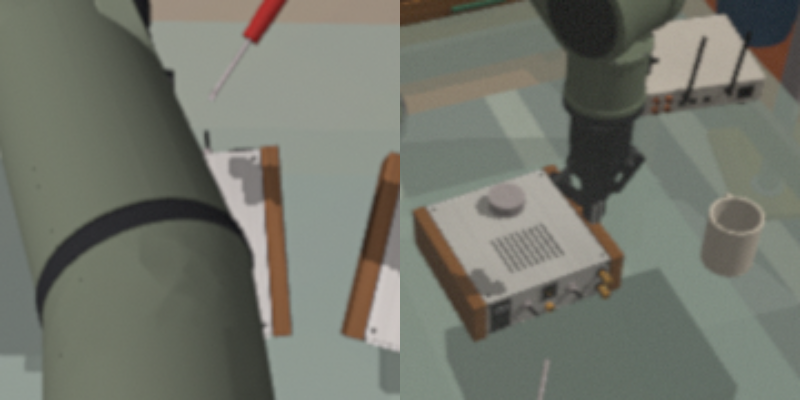

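Run:
```python
from h import *
s=cams.grab_frame("scene")[:,:,::-1].copy()
st=monitor.observe();p=np.array(st["position"]);R=Rn.from_euler("xyz",st["tool_rot"])
u0,v0=250,90;k=8
im=cv2.resize(s[v0:v0+70,u0:u0+90],None,fx=k,fy=k,interpolation=cv2.INTER_CUBIC)
for yy in(11,-9,-29,-49,-69):
  for xx in (-50,-30,0,30,50):
    q=proj("scene",p+R.apply([xx/1000,yy/1000,-.0]));c=((q-[u0,v0]+.5)*k-.5).astype(int)
    cv2.circle(im,tuple(int(i) for i in c),3,(0,0,255) if yy!=-29 else (0,255,0),-1)
cv2.imwrite("pics/m2.png",im)
# terminals: upper/lower on A (s2 lower panel scale 7.5 offset 230,175) and B (scale10 offset 115,205), tip ends
c={'A':np.array([.4595,.1768,0]),'B':np.array([.4385,-.1522,0])}
for kk,yaw in(('A',.08),('B',-.24)):
  Rz=Rn.from_euler('z',yaw)
  for z in(.02,.03,.04,.05,.06,.07): print(kk,z,proj("scene",c[kk]+Rz.apply([.129,.083,z])).round(1),proj("scene",c[kk]+Rz.apply([.105,.083,z])).round(1))
```

```text
A 0.02 [292.2 195.5] [288.5 190.4]
A 0.03 [292.4 193.4] [288.8 188.4]
A 0.04 [292.7 191.3] [289.  186.3]
A 0.05 [292.9 189.3] [289.2 184.2]
A 0.06 [293.2 187.1] [289.5 182.1]
A 0.07 [293.5 185. ] [289.7 179.9]
B 0.02 [180.7 229.2] [180.4 222.9]
B 0.03 [180.4 227.2] [180.1 220.9]
B 0.04 [180.  225.2] [179.7 218.9]
B 0.05 [179.7 223.1] [179.4 216.8]
B 0.06 [179.3 221.1] [179.  214.7]
B 0.07 [179. 219.] [178.7 212.7]
```

View pics/m2.png

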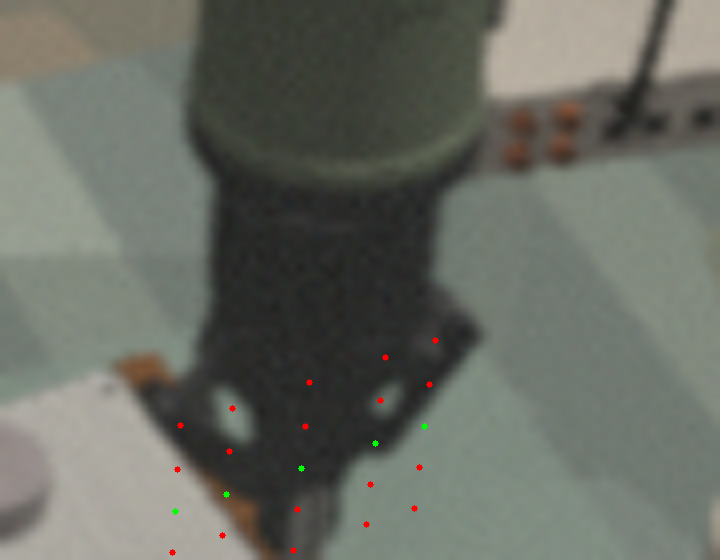

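Emit:
send_rows(
  series="0.002 0.0015 0.002 -2 40 0.5 0; 0.002 0.0015 0.002 -2 80 0.5 0; 0.002 0.0015 0.002 -2 105 0.5 0; 0.002 0.0015 0.002 -2 122 0.5 0; 0.002 0.0015 0.002 -2 122 0.5 0; 0.002 0.0015 0.002 -2 122 0.5 0",
)

```text
clock: 2.42
position: [0.5916, 0.2266, 0.0988]
tool_rot: [-1.569, 0.001, 1.65]
force: [-0.3, -0.5, 0.8]
grip_width: -0.0004
```

Run:
```python
from h import *
s=cams.grab_frame("scene")[:,:,::-1].copy()
st=monitor.observe();p=np.array(st["position"]);R=Rn.from_euler("xyz",st["tool_rot"])
print(st["clock"],p,st["tool_rot"],st["force"],cmd([.592,.2277,.10],.08+np.pi/2))
u0,v0=240,140;k=8
im=cv2.resize(s[v0:v0+70,u0:u0+90],None,fx=k,fy=k,interpolation=cv2.INTER_CUBIC)
for yy in(11,24):
  for xx in (-14,0,14):
    q=proj("scene",p+R.apply([xx/1000,yy/1000,-.0]));c=((q-[u0,v0]+.5)*k-.5).astype(int)
    cv2.circle(im,tuple(int(i) for i in c),2,(0,0,255) if yy!=24 else (0,255,0),-1)
cv2.imwrite("pics/m3.png",im)
```

```text
2.4667 [0.5922566  0.22667902 0.09976599] [-1.57043064e+00  5.18420415e-04  1.64973967e+00] [0.20135636 0.2273586  0.81812958] (array([-0.0004, -0.0011, -0.0005]), array([ 1. , -0.2,  0.2]))
```

View pics/m3.png

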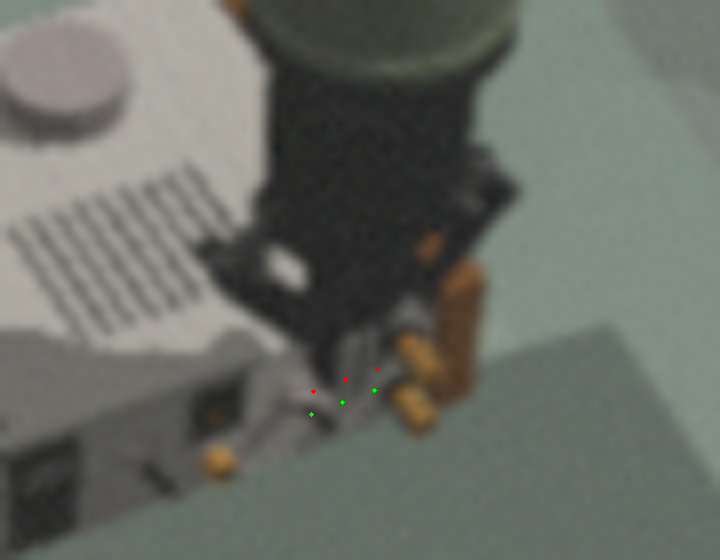

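Emit:
send_rows(
  series="0 0 0 0 7 0 0; 0 0 0 0 14 0 0; 0 0 0 0 20 0 0; 0 0 0 0 20 0 0; 0 0 0 0 20 0 0",
)

```text
clock: 2.88
position: [0.5915, 0.2261, 0.078]
tool_rot: [-1.568, 0.001, 1.649]
force: [-1.1, -0.8, 0.5]
grip_width: -0.0001
```

Emit:
send_rows(
  series="0 0 0 0 3 0 0; 0 0 0 0 6 0 0; 0 0 0 0 8 0 0; 0 0 0 0 8 0 0",
)

```text
clock: 3.22
position: [0.5918, 0.2262, 0.0702]
tool_rot: [-1.569, 0.001, 1.649]
force: [-1.6, -0.6, 6.0]
grip_width: 0.0003
```

Emit:
send_rows(
  series="0 0 0 0 2 0 0; 0 0 0 0 4 0 0; 0 0 0 0 4 0 0",
)

```text
clock: 3.47
position: [0.5923, 0.2262, 0.0665]
tool_rot: [-1.57, 0.001, 1.649]
force: [2.9, 0.4, 2.8]
grip_width: 0.0004
```

Emit:
send_rows(
  series="0 0 0 0 2 0 0; 0 0 0 0 4 0 0; 0 0 0 0 4 0 0",
)

```text
clock: 3.72
position: [0.591, 0.226, 0.0616]
tool_rot: [-1.568, 0.001, 1.65]
force: [-0.2, 0.6, 0.6]
grip_width: 0.0003
```

Emit:
send_rows(
  series="0 0 0 0 1 0 0; 0 0 0 0 2 0 0; 0 0 0 0 2 0 0",
)

```text
clock: 3.97
position: [0.5914, 0.2261, 0.06]
tool_rot: [-1.568, 0.001, 1.65]
force: [0.4, 0.2, -0.9]
grip_width: 0.0003
```

Emit:
send_rows(
  series="0 0 0 0 -20 0 0; 0 0 0 0 -60 0 0; 0 0 0 0 -100 0 0; 0 0 0 0 -120 0 0; 0 0 0 0 -120 0 0",
)

```text
clock: 4.38
position: [0.5938, 0.227, 0.1854]
tool_rot: [-1.576, -0.001, 1.649]
force: [-0.6, 0.0, -0.7]
grip_width: 0.0001
```

Run:
```python
from h import *
s=cams.grab_frame("scene")[:,:,::-1]
print(monitor.observe()["position"],monitor.observe()["force"])
print(cmd([.5807,-.1459,.18],-.24+np.pi/2),cmd([.5807,-.1459,.10],-.24+np.pi/2))
o=cv2.imread("pics/scene0.png")
cv2.imwrite("pics/m4.png",np.hstack([cv2.resize(x[165:225,225:315],(400,267),interpolation=cv2.INTER_CUBIC) for x in (o,s)]))
```

```text
[0.59281663 0.22666069 0.18287776] [-0.08906433 -0.42625223 -1.10549543]
(array([0.0019, 0.3185, 0.0008]), array([-370.5,    2.6,   41.3])) (array([0.0019, 0.3185, 0.0008]), array([-370.5,   82.6,   41.5]))
```

View pics/m4.png

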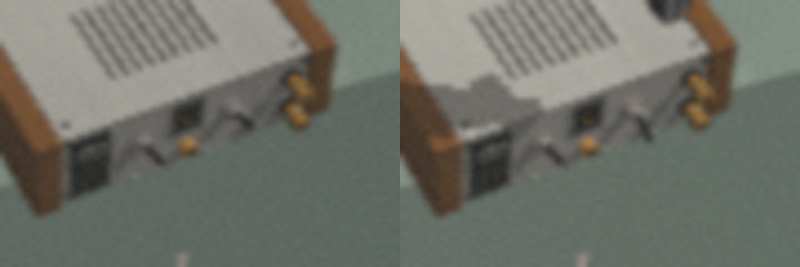

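Input A now points down (bat end at crop (650,138), compared with (252,128) before). The amplifier outline hasn't changed. Next is B.

Emit:
send_rows(
  series="0.002 0.3185 0.001 -370.5 2.5 41.3 0; 0.002 0.3185 0.001 -370.5 2.5 41.3 0; 0.002 0.3185 0.001 -370.5 2.5 41.3 0; 0.002 0.3185 0.001 -370.5 2.5 41.3 0; 0.002 0.3185 0.001 -370.5 2.5 41.3 0; 0.002 0.3185 0.001 -370.5 2.5 41.3 0; 0.002 0.3185 0.001 -370.5 2.5 41.3 0; 0.002 0.3185 0.001 -370.5 2.5 41.3 0; 0.002 0.3185 0.001 -370.5 2.5 41.3 0; 0.002 0.3185 0.001 -370.5 2.5 41.3 0; 0.002 0.3185 0.001 -370.5 2.5 41.3 0; 0.002 0.3185 0.001 -370.5 2.5 41.3 0; 0.002 0.3185 0.001 -370.5 2.5 41.3 0; 0.002 0.3185 0.001 -370.5 2.5 41.3 0; 0.002 0.3185 0.001 -370.5 2.5 41.3 0",
)

```text
clock: 5.68
position: [0.5799, -0.1452, 0.1781]
tool_rot: [-1.567, 0.003, 1.333]
force: [-0.2, 0.2, -0.6]
grip_width: -0.0001
```

Run:
```python
from h import *
st=monitor.observe();print(st["clock"],st["position"],st["tool_rot"])
print(cmd([.5807,-.1459,.10],-.24+np.pi/2))
```

```text
5.6833 [ 0.57990972 -0.14516699  0.17814642] [-1.56740637  0.00265492  1.33265093]
(array([-0.0034,  0.0019, -0.0027]), array([-0.3, 78.1, -1.2]))
```

Emit:
send_rows(
  series="0 0 0 0 35 0 0; 0 0 0 0 65 0 0; 0 0 0 0 80 0 0; 0 0 0 0 80 0 0; 0 0 0 0 80 0 0",
)

```text
clock: 6.1
position: [0.5794, -0.146, 0.0982]
tool_rot: [-1.567, 0.003, 1.332]
force: [1.0, 0.5, 0.4]
grip_width: -0.0001
```

Run:
```python
from h import *
s=cams.grab_frame("scene")[:,:,::-1].copy()
st=monitor.observe();p=np.array(st["position"])
print(st["clock"],p,st["tool_rot"],st["force"],cmd([.5807,-.1459,.10],-.24+np.pi/2))
u0,v0=110,165;k=8
im=cv2.resize(s[v0:v0+70,u0:u0+90],None,fx=k,fy=k,interpolation=cv2.INTER_CUBIC)
cv2.imwrite("pics/m5.png",im)
```

```text
6.15 [ 0.5799804  -0.14628464  0.09912885] [-1.56835932  0.00285108  1.33145175] [ 0.20752017 -0.54197494  0.32650094] (array([-0.0024,  0.0007, -0.0029]), array([ 0.5, -0.9, -0.6]))
```

View pics/m5.png

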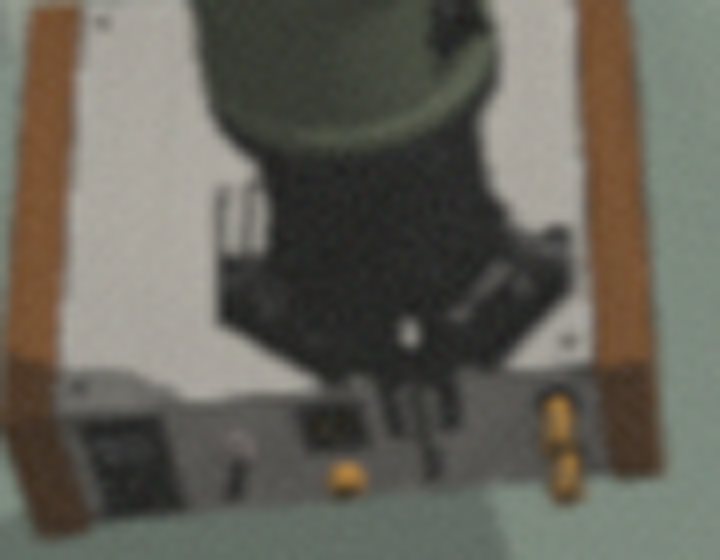

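Emit:
send_rows(
  series="0 0 0 3 7 0 0; 0 0 0 3 14 0 0; 0 0 0 3 20 0 0; 0 0 0 3 20 0 0; 0 0 0 3 20 0 0",
)

```text
clock: 6.57
position: [0.5799, -0.1436, 0.078]
tool_rot: [-1.567, 0.003, 1.331]
force: [0.2, -0.5, -0.5]
grip_width: 0.0001
```

Emit:
send_rows(
  series="0 0 0 0 3 0 0; 0 0 0 0 6 0 0; 0 0 0 0 8 0 0; 0 0 0 0 8 0 0",
)

```text
clock: 6.9
position: [0.5802, -0.1437, 0.0701]
tool_rot: [-1.568, 0.003, 1.331]
force: [-0.9, 0.2, 5.4]
grip_width: -0.0003
```

Emit:
send_rows(
  series="0 0 0 0 2 0 0; 0 0 0 0 4 0 0; 0 0 0 0 4 0 0",
)

```text
clock: 7.15
position: [0.5807, -0.1438, 0.0664]
tool_rot: [-1.569, 0.003, 1.331]
force: [1.9, -1.1, 3.8]
grip_width: -0.0001
```

Emit:
send_rows(
  series="0 0 0 0 2 0 0; 0 0 0 0 4 0 0; 0 0 0 0 4 0 0",
)

```text
clock: 7.4
position: [0.5794, -0.1435, 0.0616]
tool_rot: [-1.566, 0.003, 1.331]
force: [-0.6, -0.6, 0.3]
grip_width: 0.0002
```

The force pattern matches A: about 5 N, then 4 N, then 0.

Emit:
send_rows(
  series="0 0 0 0 1 0 0; 0 0 0 0 2 0 0; 0 0 0 0 2 0 0",
)

```text
clock: 7.65
position: [0.5798, -0.1436, 0.06]
tool_rot: [-1.567, 0.003, 1.331]
force: [-1.0, 0.4, -0.3]
grip_width: -0.0001
```

Emit:
send_rows(
  series="0 0 0 0 -20 0 0; 0 0 0 0 -60 0 0; 0 0 0 0 -100 0 0; 0 0 0 0 -140 0 0; 0 0 0 0 -180 0 0; 0 0 0 0 -180 0 0; 0 0 0 0 -180 0 0; 0 0 0 0 -180 0 0",
)

```text
clock: 8.32
position: [0.5804, -0.1431, 0.24]
tool_rot: [-1.567, 0.003, 1.331]
force: [-0.4, 0.5, -0.9]
grip_width: 0.0001
```

Run:
```python
from h import *
s=cams.grab_frame("scene")[:,:,::-1]
st=monitor.observe();print(st["clock"],st["position"],st["force"],abs(st["qd"]).max())
o=cv2.imread("pics/scene0.png")
rs=lambda x,a,b,c,d:cv2.resize(x[a:b,c:d],(400,267),interpolation=cv2.INTER_CUBIC)
cv2.imwrite("pics/m6.png",np.vstack([np.hstack([rs(x,175,235,115,205) for x in (o,s)]),np.hstack([rs(x,165,225,225,315) for x in (o,s)])]))
cv2.imwrite("pics/m7.png",s)
```

```text
8.3667 [ 0.58024201 -0.1431278   0.23940226] [-0.00840112 -0.07009479 -1.82242869] 0.014766134600786913
```

View pics/m6.png

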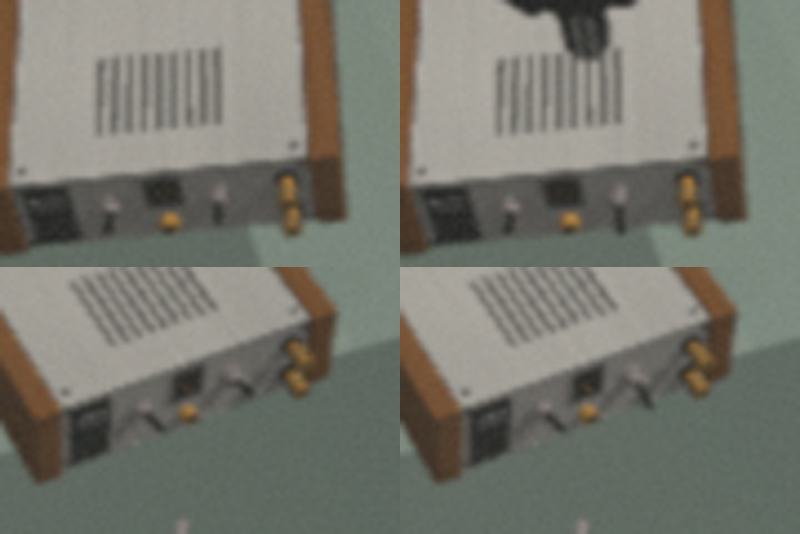

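View pics/m7.png

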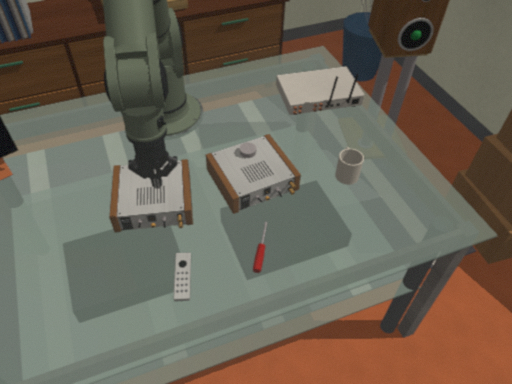

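Both input bats now end lower: B at crop (620,232), was (218,222); A at (650,405), was (250,393). The ground bats and everything else look the same as at the start.

```bash
python3 -c "
from workcell import bot
print(bot.job_done())"
```

```text
the job is handed in; nothing more can be done
None
```

I pushed the input toggle on both amplifiers down with the shut fingertips, A first and then B, then raised the arm clear and handed the job in at about 8.4 s.

- **Snap-over:** on each toggle the vertical force rose to about 5–6 N at contact. It then dropped to about 0 with the fingertip below the level-centre height, which fits the bat snapping over.
- **Camera check:** the last scene picture shows both input bats pointing down and both ground bats still up. The amplifiers, tin, mug, remote and screwdriver stand where they were at the start. I compared the pictures by eye and did not re-measure positions.
- **Small disagreements:** lid heights came out at 82–85 mm against the stated 82 mm. The two estimates of each toggle tip differed by 1–2 mm. B's bat appeared 2–3 mm to the side of my estimate, so I shifted the finger 3 mm before pressing.

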